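# Prise open a terminal box and hold its adapter module up

### The job

I need to get at the terminal strip under the grey ribbon adapter in the yellow terminal box. Prise the box's grey cover up with the blade of the red-handled screwdriver in the notch at the front, swing the cover right back until it leans well past upright, and lay the screwdriver back down on the worktop without ever poking the adapter with it; then lift the adapter straight up out of its seat and finish while holding it, level and still, about 10 cm above the rim of the open box. Leave the other loose things around the work as they stand.

Things in the scene. Friction and masses are not known exactly. Their poses are not given: they have to be found in the camera images.
- box: Yellow moulded terminal box 130 (x) x 150 (y) mm on a steel plate 150 x 230 x 8 mm, fixed. Origin: centre of the plate's underside, on the worktop. x runs from the front wall (notch, facing the robot more or less) to the rear wall (hinge), z up. Rim, where the closed cover lies, 58 mm above the origin; walls 4 mm thick; inner floor 12 mm above the origin; 12 mm screw bosses in the corners.
- notch (a point): Centre of the mouth of the pry notch in the front wall's outer face: a slot 18 mm wide (y), 10 mm high, right under the cover's front edge and open through the 4 mm wall; box frame (-65, 0, 53) mm, 53 mm above the worktop. Axes as the box: a blade goes in level along +x. Inside it is free above the adapter, whose top is 45 mm above the worktop.
- hinge_line (a point): Middle of the cover's hinge line at the top of the rear wall, box frame (65, 0, 58) mm; the hinge axis is the box's y.
- cover (a joint): Hinge of the flat grey cover (130 x 150 mm, 6 mm thick, 90 g), rad: 0 closed, flush on the rim; grows as the front edge rises; 1.57 upright; stops at 2.3, leaning back. Stiff (0.09 N m of friction): the cover stays where it is left.
- adapter: Grey ribbon adapter, body 56 mm wide, 72 mm long, 16 mm high (90 x 19 mm with connectors and screws), 60 g, loose in its seat, length along the box's x. Origin: underside, middle of the width; own y along its length (body from y = -39 to +33 mm), x across the width, z up. Seated, its underside is 26 mm above the worktop. Grasp across the 56 mm from above.
- seat (a point): Centre of the adapter's seat at the height of its underside when seated, box frame (0, 0, 26) mm: four brass standoffs between four 3 mm yellow side guides (at the adapter's corners, 8 mm higher than its underside). Beside each long side of the adapter 43 mm are free down to the floor for a finger.
- driver_red: Screwdriver with red and blue handle, 144 mm long, 40 g, lying left or right of the box, blade roughly away from the robot. Origin: underside, half way along; own y points to the handle end, blade tip at y = -73 mm. Handle to grip: y 34 to 70 mm, 14 mm wide (x), 18 mm high. Shaft and blade 5 x 5 mm, axis 9.5 mm above the underside.
- driver_black: Bystander: screwdriver with a black and yellow handle, 174 mm long, lying on the other side of the box. Leave it alone.
- flux_bottle: Bystander: small amber bottle with a black cap, 35 mm diameter, 85 mm tall, standing right of the box. Leave it alone. Origin under its centre.
- solder_spool: Bystander: solder spool, 56 mm diameter, 34 mm tall, standing left of the box. Leave it alone. Origin under its centre.
Not all that is in view belongs to the job. Leave any purple or turquoise look-alike of the driver_red alone.

How it is judged:
On the way, in this order (a step that is already met when the one before it is completed fails the run):
1. the cover is prised up by the screwdriver: it has risen more than 0.1 rad with the screwdriver bearing on it (value of joint cover above 0.1 rad and contact force between driver_red and cover above 0.3 N), for 0.1 s.
2. the cover has been swung back past upright (more than 1.75 rad) (value of joint cover above 1.75 rad), for 0.2 s.
At the end, for the whole second after the job is handed in: Adapter held by the fingers alone, underside 110-230 mm above the worktop, within 50 mm of over its seat, tilt < 0.1 rad, still (20 mm/s, 0.15 rad/s), touching no box, cover or driver; cover open > 1.75 rad; red driver at rest on the worktop (origin < 25 mm high), clear of box and fingers (value of joint cover above 1.75 rad and z of adapter in the frame of box between 0.11 and 0.23 m and horizontal distance between adapter and seat below 0.05 m and angle between adapter's own z axis and vertical below 0.1 rad and linear speed of each of adapter, driver_red below 0.02 m/s and angular speed of adapter below 0.15 rad/s and contact force between the fingers and adapter above 1 N and contact force between each of adapter, driver_red and box below 0.05 N and contact force between adapter and cover below 0.05 N and contact force between adapter and driver_red below 0.05 N and height (world z) of driver_red below 0.025 m and contact force between driver_red and the fingers below 0.05 N); the arm keeps its last pose, push and grip.
It fails at once if the blade or handle of the screwdriver pokes the adapter (over 1 N) (contact force between driver_red and adapter above 1 N).
It fails at once if the fingers instead of the screwdriver start the cover open (value of joint cover between 0.03 and 0.1 rad and contact force between the fingers and cover above 0.5 N).
It fails at once if the black screwdriver is moved more than 30 mm (distance of driver_black from where it was at the start of the episode above 0.03 m).
It fails at once if the bottle is moved more than 30 mm or tipped (distance of flux_bottle from where it was at the start of the episode above 0.03 m or angle between flux_bottle's own z axis and vertical above 0.3 rad).
It fails at once if the spool is moved more than 30 mm or tipped (distance of solder_spool from where it was at the start of the episode above 0.03 m or angle between solder_spool's own z axis and vertical above 0.3 rad).
It also fails if it takes over 67 s, if anything falls off the work surface, if the arm or the gripper's body presses on something with over 40 N, if the wrist force passes 120 N, or if a joint passes its speed limit or range.

### The arm

A 7-joint arm with a two-finger parallel gripper is mounted at the origin on a cart in front of the work surface, level with it; the furniture and walls round the work are solid. World frame = base frame: x ahead of the robot, y to its left, z up, the work surface at z = 0. Lengths are in m, angles in rad, forces in N, time in s.
With the tool pointing down it reaches from about 0.425 to 1.025 m from the base axis. Payload 3.6 kg.
Tool frame: the origin (TCP) lies midway between the tips of the shut fingers; the grasp point (between the pads) lies env.tcp_to_grasp behind it (env.tcp_to_grasp is the distance from the TCP to the grasp point, in m); z points along the fingers, y is the line along which they close (so a half turn about z gives the same grasp; the last joint's range is limited). The gripper opens to 85 mm and grips with 20 to 120 N. Pads are 22 mm wide; open, the fingers measure 114 mm over their backs; the gripper's body (76 mm by 85 mm) begins 54 mm behind the grasp point. The pads swing forward as they close: fully open they stand 13 mm farther back than shut.
Start: joints at [-1.325, 0.591, 0.048, 1.609, -0.033, 0.943, -0.034], TCP at [0.241, 0.684, 0.231] pointing down, gripper open.
Joint ranges: [-2.69, 2.69], [-0.47, 2.24], [-1.27, 1.36], [0.19, 2.51], [-1.53, 4.68], [0.08, 2.07], [-3.09, 3.09]. Speed limits (rad/s): [2.57, 2.57, 3.14, 3.14, 3.14, 3.14, 3.14].

### API

Orientations are given as a 3x3 rotation matrix whose columns are the frame's x, y, z axes.
In Python, from station import env gives the robot as it stands.
- The arm moves only by the tool move_arm, never from a script. Its argument "increments" is a list that holds one entry, the list of rows, each a list of 7 numbers: the shift along the tool's x, y, z in m, then the turn, a rotation vector about the tool's x, y, z in rad, then the opening, from 0 (shut) to 1 (fully open). A call has 1 to 10 rows; each row shifts and turns the commanded pose from where the row before left it, along the tool's axes as they then stand; what a row does not reach is not made up. A row lasts 1/10 s, in which the tool goes at most 50 mm and 8.59 degrees, less where a joint would pass 70% of its speed; a pose out of reach is approached as far as the arm can. A call is refused whole if a number of a shift passes 0.05 or a number of a turn 0.15, either way. A call with a gripper value outside its range is refused whole. The fingers move at their own pace and stop on an object; "newtons" is the grip in N (left out, the last holds). Time passes only in rows, so rows that do not move let the fingers close. It gives the time, the measured TCP pose, the force, the opening and the grip force at its end, in the units of the state.
- env.sense(): the state, without advancing time (a new reading comes with each control period).
- env.grab_frame(name): name is "scene" or "side" or "wrist"; returns the picture (384x512x3 uint8, red, green, blue); there is no depth.
- env.camera_params(name): a dict with "mtx" (3x3 intrinsics, pixels), "world_from_camera" (4x4, takes a point from camera to world coordinates); the wrist camera has in their place "tool_from_camera" (4x4, takes a point from camera to tool coordinates, whose origin is the TCP and whose axes are the flange's). Camera axes: x right, y up, looking along -z (the intrinsics and any distortion apply to the point x, -y, -z); pixel columns grow to the right and rows downward; lengths in m; the calibration is good to about 2 mm. A picture is of the moment at which its call begins: read the wrist's pose just before it. camera_params takes no time and is no camera call.
- env.finish_job(): hands the job in; it is judged then, once.
The state is a dict: "clock": time; "joints": joint angles; "qd": joint speeds; "effort": joint torques, N m; "position": TCP position; "tool_rot": TCP orientation; "ft_force": force on the tool from outside, world axes, zero at the start; "ft_torque": the same for the moment, N m; "finger_gap": finger opening in m; "gripper_force": force on a finger pad.
Only numpy, scipy, OpenCV 4.12 (cv2) and the standard library are available. Lean on these libraries where they do the work, as an engineer would, in place of code of your own. Each camera call takes 0.05 s, during which the arm holds its last target. There are 200 camera calls.

## Working session

There is one attempt and no reset: what is moved stays moved. The work goes in short steps, Python scripts to look and compute and a tool call to move; the robot and the scene stay as the last step left them, time stands still between calls to the robot, and variables do not carry over. Pictures are saved under pics/ and viewed, at most 10 in all, crops included, and the job is handed in when it is done.

Besides the shell and the picture viewer there is one more tool, called by a JSON object that holds its "fn" and its "kwargs". move_arm: Moves the arm, as the interface text tells. Its arguments: {"type":"object","properties":{"increments":{"type":"array","items":{"type":"array","items":{"type":"array","items":{"type":"number"}}}},"newtons":{"type":"number"}},"required":["increments"]}

```bash
ls; mkdir -p pics
python3 - <<'E'
from station import env
import cv2,numpy as np
np.set_printoptions(precision=4,suppress=True)
s=env.sense();print(s, env.tcp_to_grasp)
for n in("scene","side","wrist"):
    im=env.grab_frame(n);cv2.imwrite(f"pics/{n}0.png",im[:,:,::-1]);print(n,env.camera_params(n))
a=np.hstack([cv2.imread("pics/scene0.png"),cv2.imread("pics/side0.png")])
E
```

```text
pics
{'clock': 0.0, 'joints': array([-1.3255,  0.5921,  0.0483,  1.6099, -0.0333,  0.9427, -0.0337]), 'qd': array([-0.0005, -0.0005,  0.0006, -0.0012, -0.0006,  0.0018, -0.0018]), 'effort': array([ -0.0007, -54.8681,   1.5464, -19.8115,   0.0093,   0.0089,
         0.    ]), 'position': array([0.2407, 0.683 , 0.2301]), 'tool_rot': array([[-0.9432,  0.3322, -0.0006],
       [ 0.3322,  0.9432, -0.0022],
       [-0.0002, -0.0023, -1.    ]]), 'ft_force': array([ 0.12  ,  0.7207, -0.2843]), 'ft_torque': array([0.0187, 0.0174, 0.0326]), 'gripper_force': 0.0, 'finger_gap': 0.08539026452637491} 0.0187
scene {'mtx': array([[398.4852,   0.    , 246.1891],
       [  0.    , 398.4852, 192.1928],
       [  0.    ,   0.    ,   1.    ]]), 'world_from_camera': array([[-0.8817,  0.2999, -0.3643,  0.2181],
       [-0.4718, -0.57  ,  0.6727,  0.7456],
       [-0.0059,  0.7649,  0.6441,  0.7837],
       [ 0.    ,  0.    ,  0.    ,  1.    ]])}
side {'mtx': array([[470.9829,   0.    , 256.3931],
       [  0.    , 470.9829, 187.9722],
       [  0.    ,   0.    ,   1.    ]]), 'world_from_camera': array([[ 0.9977, -0.0494,  0.0471,  0.6496],
       [ 0.0664,  0.5424, -0.8375, -1.0399],
       [ 0.0158,  0.8387,  0.5444,  0.7614],
       [ 0.    ,  0.    ,  0.    ,  1.    ]])}
wrist {'mtx': array([[300.9014,   0.    , 254.3905],
       [  0.    , 300.9014, 187.5451],
       [  0.    ,   0.    ,   1.    ]]), 'tool_from_camera': array([[ 0.001 ,  0.9618,  0.2737,  0.0679],
       [ 1.    , -0.0008, -0.0008,  0.0002],
       [-0.0006,  0.2737, -0.9618, -0.1425],
       [ 0.    ,  0.    ,  0.    ,  1.    ]])}
```

View pics/scene0.png

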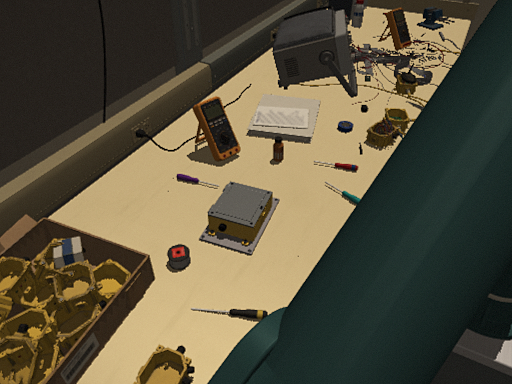

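View pics/side0.png

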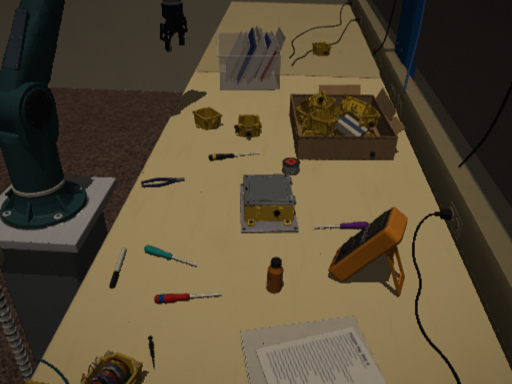

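The scene view shows the box at about (240,215), the red driver at (315–355,165) and the black driver at (190–265,312). In the side view the box is at (268,203) and the red driver runs from handle end (156,299) to tip (221,295). The spool is at (290,165), the bottle at (275,275), and the purple and turquoise look-alikes are to be left alone.

```bash
cat > h.py <<'E'
from station import env
import cv2,numpy as np
from scipy.spatial.transform import Rotation as R
np.set_printoptions(precision=4,suppress=True)
def cam(n,s=None):
    p=env.camera_params(n)
    if n!="wrist": return p["mtx"],p["world_from_camera"]
    s=s or env.sense();T=np.eye(4);T[:3,:3]=s["tool_rot"];T[:3,3]=s["position"]
    return p["mtx"],T@p["tool_from_camera"]
def ray(K,T,uv):
    d=np.linalg.solve(K,[uv[0],uv[1],1.]);return T[:3,3],T[:3,:3]@(d*[1,-1,-1])
def onz(K,T,uv,z):
    o,d=ray(K,T,uv);return o+d*(z-o[2])/d[2]
def proj(K,T,p):
    c=(np.linalg.inv(T)@np.append(p,1))[:3]*[1,-1,-1];q=K@c;return q[:2]/q[2]
def rel(target,Rt=None,s=None):
    "shift in tool axes to reach world target, and rotvec to reach Rt"
    s=s or env.sense();A=s["tool_rot"]
    return A.T@(np.array(target)-s["position"]), None if Rt is None else R.from_matrix(A.T@Rt).as_rotvec()
E
python3 - <<'E'
from h import *
side=cv2.imread("pics/side0.png");sc=cv2.imread("pics/scene0.png")
Ks,Ts=cam("side");Kc,Tc=cam("scene")
for n,uv in dict(tip=(221,295),hend=(156,299),spool=(290,172),blackA=(259,154),blackB=(210,157),bottle=(275,289)).items(): print(n,onz(Ks,Ts,uv,.0095))
for n,uv in dict(tip=(314,164),hend=(357,167),blackA=(192,309),blackB=(266,314)).items(): print(n,"scene",onz(Kc,Tc,uv,.0095))
a=cv2.resize(side[160:245,225:315],None,fx=6,fy=6,interpolation=cv2.INTER_CUBIC)
cv2.imwrite("pics/c1.png",a)
E
```

```text
tip [ 0.5364 -0.3156  0.0095]
hend [ 0.3994 -0.3385  0.0095]
spool [0.6824 0.2169 0.0095]
blackA [0.5795 0.3229 0.0095]
blackB [0.422  0.2876 0.0095]
bottle [ 0.6527 -0.288   0.0095]
tip scene [ 0.5266 -0.2936  0.0095]
hend scene [ 0.397  -0.3429  0.0095]
blackA scene [0.5717 0.3517 0.0095]
blackB scene [0.4198 0.2855 0.0095]
```

View pics/c1.png

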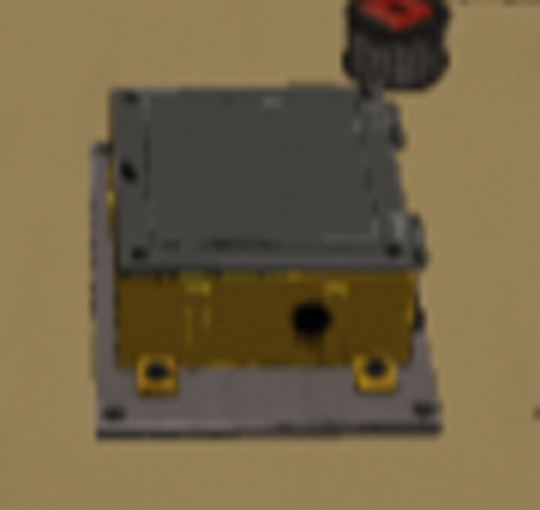

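The side crop shows the cover corners at about (243.5,175), (289,176), (293,204.5) and (245,205.5) in image pixels. The hinge knuckles are on the right (+x), and the plate's front edge runs from (241,232) to (298,232).

Run:
```python
from h import *
Ks,Ts=cam("side")
f=lambda u,v:(u/6+225-.4,v/6+160-.4)
c=np.array([onz(Ks,Ts,f(*p),.064) for p in [(111,90),(385,95),(410,268),(120,272)]]);print(c,c.mean(0))
p=np.array([onz(Ks,Ts,f(*p),.008) for p in [(98,430),(440,427)]]);print(p)
e=p[1]-p[0];print("yaw plate",np.arctan2(e[1],e[0]),"len",np.linalg.norm(e))
for a,b in((0,1),(3,2)): e=c[b]-c[a];print(np.arctan2(e[1],e[0]),np.linalg.norm(e))
```

```text
[[ 0.547   0.099   0.064 ]
 [ 0.6766  0.1065  0.064 ]
 [ 0.6887 -0.0358  0.064 ]
 [ 0.5644 -0.0499  0.064 ]] [0.6192 0.0299 0.064 ]
[[ 0.5584 -0.0886  0.008 ]
 [ 0.7049 -0.0738  0.008 ]]
yaw plate 0.10063986766468275 len 0.14716253168014296
0.05737395904005828 0.1297973755497399
0.11299869477316593 0.12506905844396332
```

{"fn": "move_arm", "kwargs": {"increments": [[[-0.034,-0.032,0,0,0,0,1],[-0.034,-0.032,0,0,0,0,1],[-0.034,-0.032,0,0,0,0,1],[-0.034,-0.032,0,0,0,0,1],[-0.034,-0.032,0,0,0,0,1],[-0.034,-0.032,0,0,0,0,1],[-0.034,-0.032,0,0,0,0,1],[-0.034,-0.032,0,0,0,0,1],[-0.034,-0.032,0,0,0,0,1],[-0.034,-0.032,0,0,0,0,1]]]}}

```text
clock: 1.15
position: [0.4558, 0.2672, 0.2313]
tool_rot: [[-0.943, 0.332, 0.0], [0.332, 0.943, -0.0], [-0.0, -0.0, -1.0]]
ft_force: [1.2, 0.2, -0.6]
finger_gap: 0.0855
gripper_force: 0.0
```

{"fn": "move_arm", "kwargs": {"increments": [[[-0.034,-0.032,0,0,0,0,1],[-0.034,-0.032,0,0,0,0,1],[0,0,0,0,0,0.145,1],[0,0,0,0,0,0.145,1],[0,0,0,0,0,0.145,1],[0,0,0,0,0,0.145,1],[0,0,0,0,0,0.145,1],[0,0,0,0,0,0.145,1],[0,0,0,0,0,0.145,1],[0,0,0,0,0,0.145,1]]]}}

```text
clock: 2.15
position: [0.4979, 0.186, 0.2312]
tool_rot: [[-0.066, 0.998, -0.0], [0.998, 0.066, -0.0], [-0.0, -0.0, -1.0]]
ft_force: [0.6, -0.1, -0.1]
finger_gap: 0.0856
gripper_force: 0.0
```

{"fn": "move_arm", "kwargs": {"increments": [[[0,0,0,0,0,0.145,1],[0,0,0,0,0,0.145,1],[0,0,0,0,0,0.145,1],[0,0,0,0,0,0.145,1],[0,0,0,0,0,0.145,1],[0,0,0,0,0,0.145,1],[0,0,0,0,0,0.145,1],[0,0,0,0,0,0.145,1],[0,0,0,0,0,0.145,1],[0,0,0,0,0,0,1]]]}}

```text
clock: 3.15
position: [0.4979, 0.1862, 0.231]
tool_rot: [[0.943, 0.332, -0.0], [0.332, -0.943, -0.001], [-0.001, 0.001, -1.0]]
ft_force: [-0.2, 0.4, 0.3]
finger_gap: 0.0853
gripper_force: 0.0
```

Run:
```python
from h import *
s=env.sense();print(s["clock"],s["joints"],s["position"],s["tool_rot"])
print(rel([.43,-.33,.22]))
im=env.grab_frame("wrist");cv2.imwrite("pics/w1.png",im[:,:,::-1])
```

```text
3.15 [-1.0133  0.4446  0.774   2.0662 -0.4331  0.7961 -1.2097] [0.4979 0.1862 0.231 ] [[ 0.9433  0.332  -0.0004]
 [ 0.332  -0.9433 -0.0009]
 [-0.0007  0.0007 -1.    ]]
(array([-0.2354,  0.4644,  0.0115]), None)
```

View pics/w1.png

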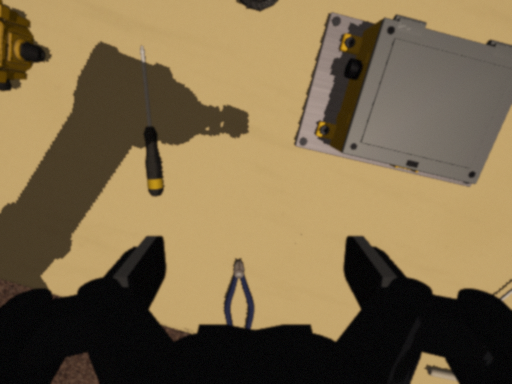

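The wrist view shows the cover's front edge from about (347,150) to (473,184), with the notch mark at (412,164). The left edge runs up to (386,20), and pliers lie at (240,290).

Run:
```python
from h import *
K,T=cam("wrist")
P=[onz(K,T,p,.064) for p in [(347,150),(473,184),(386,20),(411.5,167)]];print(np.array(P))
e=P[1]-P[0];print(np.linalg.norm(e),np.arctan2(e[1],e[0])+np.pi/2)
e=P[2]-P[0];print(np.linalg.norm(e),np.arctan2(e[1],e[0]))
n=.5*(P[0]+P[1]);yaw=.1
print("plate front corners",[onz(K,T,p,.008) for p in [(298,145),(331,13)]])
im=cv2.imread("pics/w1.png");cv2.imwrite("pics/c2.png",cv2.resize(im[0:200,280:512],None,fx=3,fy=3,interpolation=cv2.INTER_CUBIC))
```

```text
[[ 0.552   0.103   0.064 ]
 [ 0.5638 -0.0387  0.064 ]
 [ 0.6743  0.1189  0.064 ]
 [ 0.5583  0.0318  0.064 ]]
0.1421429642416215 0.08298885972188952
0.12331718427552577 0.12995256164008964
plate front corners [array([0.5354, 0.1423, 0.008 ]), array([0.6803, 0.1619, 0.008 ])]
```

{"fn": "move_arm", "kwargs": {"increments": [[[-0.02,0.042,0,0,0,0,1],[-0.02,0.042,0,0,0,0,1],[-0.02,0.042,0,0,0,0,1],[-0.02,0.042,0,0,0,0,1],[-0.02,0.042,0,0,0,0,1],[-0.02,0.042,0,0,0,0,1],[-0.02,0.042,0,0,0,0,1],[-0.02,0.042,0,0,0,0,1],[-0.02,0.042,0,0,0,0,1],[-0.02,0.042,0,0,0,0,1]]]}}

```text
clock: 4.2
position: [0.4483, -0.2783, 0.2314]
tool_rot: [[0.942, 0.335, 0.001], [0.335, -0.942, 0.0], [0.001, -0.0, -1.0]]
ft_force: [1.4, 0.0, -0.1]
finger_gap: 0.0852
gripper_force: 0.0
```

Run:
```python
from h import *
s=env.sense();print(s["clock"],s["joints"],s["position"],s["tool_rot"])
im=env.grab_frame("wrist")[:,:,::-1];cv2.imwrite("pics/w2.png",im)
```

```text
4.2 [-0.0904  0.4325  0.756   2.0741 -0.4185  0.7883 -0.3082] [ 0.4483 -0.2783  0.2314] [[ 0.9423  0.3347  0.0006]
 [ 0.3347 -0.9423  0.0004]
 [ 0.0007 -0.0002 -1.    ]]
```

View pics/w2.png

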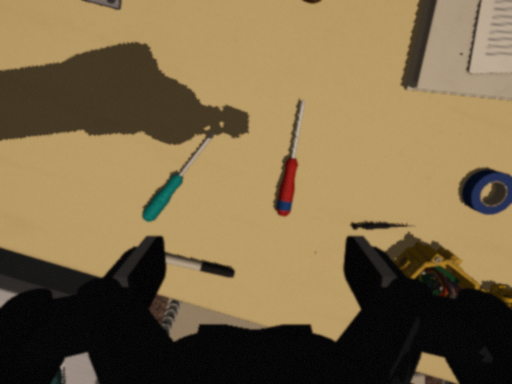

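The red driver lies with its tip at (300,100) and handle end at (284,215). The turquoise look-alike is at (150–210,135–220), about 10 cm away.

Run:
```python
from h import *
K,T=cam("wrist")
t=onz(K,T,(300.5,100),.0095);h=onz(K,T,(284.5,215),.011)
e=t-h;yaw=np.arctan2(e[1],e[0]);print(t,h,np.linalg.norm(e),yaw)
g=t+(h-t)/np.linalg.norm(h-t)*[1,1,0]*(73+46)/1000;g[2]=.003
Rt=R.from_euler("z",yaw).as_matrix()@np.diag([1,-1,-1.])
print(g,rel(g,Rt))
for p in[(150,215),(210,138),(233,270)]:print(onz(K,T,p,.01))
```

```text
[ 0.5341 -0.3193  0.0095] [ 0.394  -0.3515  0.011 ] 0.14369314979815218 0.2259382771436604
[ 0.4181 -0.346   0.003 ] (array([-0.0451,  0.0423,  0.2306]), array([ 0.0109, -0.0004,  0.1037]))
[ 0.338  -0.1871  0.01  ]
[ 0.4576 -0.232   0.01  ]
[ 0.2959 -0.3131  0.01  ]
```

{"fn": "move_arm", "kwargs": {"increments": [[[0,0,0,0,0,0.1,1],[-0.008,0.009,0.03,0,0,0,1],[-0.008,0.009,0.03,0,0,0,1],[-0.008,0.009,0.03,0,0,0,1],[-0.008,0.009,0.02,0,0,0,1],[-0.008,0.009,0.01,0,0,0,1],[0,0,0,0,0,0,1],[0,0,0,0,0,0,1]]]}}

```text
clock: 5.05
position: [0.4205, -0.3296, 0.1115]
tool_rot: [[0.972, 0.236, 0.0], [0.236, -0.972, 0.001], [0.0, -0.0, -1.0]]
ft_force: [0.6, -0.2, 0.5]
finger_gap: 0.0857
gripper_force: 0.0
```

```bash
cat >> h.py <<'E'
def redmask(im):
    hsv=cv2.cvtColor(im,cv2.COLOR_RGB2HSV);h,s,v=cv2.split(hsv)
    return (((h<6)|(h>172))&(s>150)&(v>60)).astype(np.uint8)*255
E
python3 - <<'E'
from h import *
s=env.sense();print(s["clock"],s["position"],s["tool_rot"])
im=env.grab_frame("wrist");cv2.imwrite("pics/w3.png",im[:,:,::-1])
K,T=cam("wrist",s)
c=max(cv2.findContours(redmask(im),0,2)[0],key=cv2.contourArea);r=cv2.minAreaRect(c);b=cv2.boxPoints(r);print(r)
b=b[np.argsort(b[:,1])];top=b[:2].mean(0);bot=b[2:].mean(0)
a,d=onz(K,T,top,.012),onz(K,T,bot,.012);e=a-d;print(a,d,np.linalg.norm(e),np.arctan2(e[1],e[0]),"cur",np.arctan2(*s["tool_rot"][1::-1,0]))
print(rel(a,None,s)[0],rel(d,None,s)[0])
E
```

```text
5.05 [ 0.4205 -0.3296  0.1115] [[ 0.9717  0.2364  0.0003]
 [ 0.2364 -0.9717  0.0005]
 [ 0.0004 -0.0004 -1.    ]]
((254.4729766845703, 188.6621551513672), (21.20747184753418, 16.933094024658203), 9.462321281433105)
[ 0.429  -0.3293  0.012 ] [ 0.4143 -0.3305  0.012 ] 0.01471641137289502 0.08082432760328012 cur 0.23866114584702694
[0.0082 0.0018 0.0995] [-0.0063 -0.0005  0.0995]
```

View pics/w3.png

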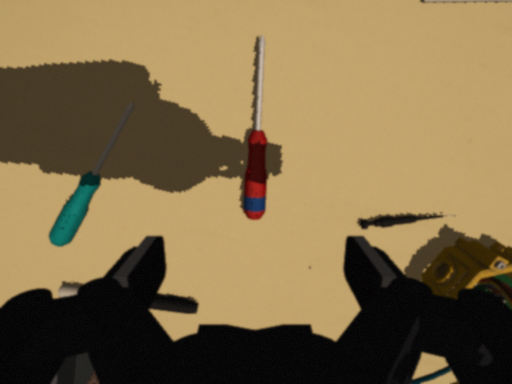

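The red driver's tip is at (261.5,37) and its handle end at (254.5,218), close to centred under the gripper.

Run:
```python
from h import *
s=env.sense();K,T=cam("wrist",s)
t=onz(K,T,(261.5,37),.0095);h=onz(K,T,(254.5,218),.010)
e=t-h;yaw=np.arctan2(e[1],e[0]);print(t,h,np.linalg.norm(e),yaw)
g=h+e/np.linalg.norm(e)*.027;g[2]=.004
Rt=R.from_euler("z",yaw).as_matrix()@np.diag([1,-1,-1.])
print(g,rel(g,Rt,s))
```

```text
[ 0.5363 -0.3072  0.0095] [ 0.3959 -0.3362  0.01  ] 0.14332105504486517 0.20417269309146863
[ 0.4224 -0.3308  0.004 ] (array([0.0008, 0.0017, 0.1078]), array([-0.    , -0.001 ,  0.0351]))
```

{"fn": "move_arm", "kwargs": {"increments": [[[0,0.001,0.02,0,0,0.035,1],[0,0.001,0.03,0,0,0,1],[0,0,0.03,0,0,0,1],[0,0,0.02,0,0,0,1],[0,0,0.007,0,0,0,1],[0,0,0,0,0,0,0],[0,0,0,0,0,0,0],[0,0,0,0,0,0,0],[0,0,0,0,0,0,0],[0,0,0,0,0,0,0]]], "newtons": 90}}

```text
clock: 6.1
position: [0.4213, -0.3318, 0.005]
tool_rot: [[0.979, 0.202, 0.001], [0.202, -0.979, -0.001], [0.001, 0.001, -1.0]]
ft_force: [-2.1, 1.2, 23.5]
finger_gap: 0.0129
gripper_force: 47.2
```

{"fn": "move_arm", "kwargs": {"increments": [[[0,0,0,0,0,0,0],[0,0,0,0,0,0,0],[0,0,0,0,0,0,0],[0,0,0,0,0,0,0],[0,0,0,0,0,0,0]]]}}

```text
clock: 6.6
position: [0.4212, -0.3318, 0.0053]
tool_rot: [[0.98, 0.201, 0.001], [0.201, -0.98, -0.0], [0.001, 0.0, -1.0]]
ft_force: [0.7, 1.1, 6.0]
finger_gap: 0.0112
gripper_force: 89.6
```

{"fn": "move_arm", "kwargs": {"increments": [[[0,0,-0.01,0,0,0,0],[0,0,-0.02,0,0,0,0],[0,0,-0.03,0,0,0,0],[0,0,-0.03,0,0,0,0],[0,0,-0.03,0,0,0,0],[0,0,-0.03,0,0,0.04,0],[0,0,0,0,0,0.04,0],[0.005,-0.03,0,0,0,0,0],[0.005,-0.04,0,0,0,0,0],[0.005,-0.04,0,0,0,0,0]]]}}

```text
clock: 7.6
position: [0.4216, -0.2195, 0.1541]
tool_rot: [[0.993, 0.121, -0.0], [0.121, -0.993, 0.0], [-0.0, -0.0, -1.0]]
ft_force: [1.4, 0.4, -1.6]
finger_gap: 0.0113
gripper_force: 88.8
```

{"fn": "move_arm", "kwargs": {"increments": [[[0.005,-0.04,0,0,0,0,0],[0.005,-0.04,0,0,0,0,0],[0.005,-0.04,0,0,0,0,0],[0.005,-0.04,0,0,0,0,0],[0.005,-0.04,0,0,0,0,0],[0,-0.03,0,0,0,0,0],[0,0,0,0,0,0,0],[0,0,0,0,0,0,0]]]}}

```text
clock: 8.4
position: [0.4183, 0.0113, 0.1541]
tool_rot: [[0.992, 0.124, -0.001], [0.124, -0.992, -0.0], [-0.001, 0.0, -1.0]]
ft_force: [-0.2, -0.7, -0.6]
finger_gap: 0.0116
gripper_force: 88.8
```

Run:
```python
from h import *
s=env.sense();print(s["clock"],s["joints"],s["position"],s["tool_rot"])
im=env.grab_frame("wrist")[:,:,::-1];si=env.grab_frame("side")[:,:,::-1]
cv2.imwrite("pics/s4full.png",si);cv2.imwrite("pics/w4full.png",im)
a=cv2.resize(si[100:220,150:300],(640,512),interpolation=cv2.INTER_CUBIC)
a=cv2.resize(a,(400,320))
w=cv2.resize(im[0:250],(800,391)) if 0 else im[0:260]
w=cv2.resize(w,(512,260));
o=np.zeros((580,512,3),np.uint8);o[:260]=w;o[260:580,:400]=a
cv2.imwrite("pics/w4.png",o)
```

```text
8.4 [-0.723   0.4577  0.7839  2.3627 -0.652   0.5393 -0.8592] [0.4183 0.0113 0.1541] [[ 0.9922  0.1244 -0.0007]
 [ 0.1244 -0.9922 -0.0004]
 [-0.0007  0.0003 -1.    ]]
```

View pics/w4.png

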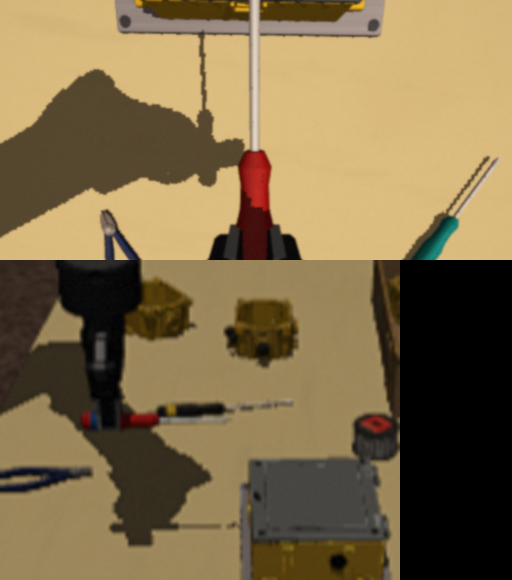

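Wrist view: the blade runs straight up column 255, with its tip out of view. The plate's front edge runs from (118,31) to (382,36). In the side view the driver looks level, with the handle end at about (181,160) and the tip at about (236,159).

Run:
```python
from h import *
s=env.sense();K,T=cam("wrist",s);print(s["position"],s["joints"])
im=cv2.cvtColor(cv2.imread("pics/w4full.png"),cv2.COLOR_BGR2RGB)
hsv=cv2.cvtColor(im,cv2.COLOR_RGB2HSV)
# plate: low saturation columns -> bottom boundary
pts=[]
for u in list(range(125,245,5))+list(range(268,378,5)):
    col=hsv[0:60,u,1]<75
    r=np.where(col)[0]
    if len(r): pts.append((u,r.max()+.5))
pts=np.array(pts);print(pts[::6])
m,b=np.polyfit(pts[:,0],pts[:,1],1);res=pts[:,1]-m*pts[:,0]-b;k=abs(res)<1.5;m,b=np.polyfit(pts[k,0],pts[k,1],1);print(m,b,k.sum(),len(k))
row=hsv[30,100:400,1]<75;q=np.where(row)[0]+100;print("cols",q.min(),q.max())
A,B=[onz(K,T,(u,m*u+b),.006) for u in(q.min(),q.max())];print(A,B,np.linalg.norm(A-B))
e=A-B;yaw=np.arctan2(-e[0],e[1]);print("yaw",yaw);c=(A+B)/2
ex=np.array([np.cos(yaw),np.sin(yaw),0]);n=c+.010*ex;n[2]=.053;print("notch",n,"box",c+.075*ex)
tx=s["tool_rot"][:,0]
for r in (150,120,60,20):
    rr=im[r].astype(int)
for z in(0.1607,):
  for uv in[(255,150),(254,100),(253.5,30)]: 
    p=onz(K,T,uv,z);print("shaft",p,rel(p,None,s)[0])
Ks,Ts=cam("side")
for d in(-.025,.119):
    print("expected side px",proj(Ks,Ts,s["position"]+tx*d+[0,0,.0065]))
```

```text
[0.4188 0.0097 0.1543] [-0.7203  0.4575  0.7851  2.3622 -0.652   0.5393 -0.8593]
[[125.   32.5]
 [155.   32.5]
 [185.   32.5]
 [215.   33.5]
 [268.   34.5]
 [298.   34.5]
 [328.   35.5]
 [358.   35.5]]
0.015509528554120066 30.015447371692467 46 46
cols 119 380
[0.5335 0.1427 0.006 ] [ 0.5582 -0.0851  0.006 ] 0.22915379120220852
yaw 0.1080983874780099
notch [0.5558 0.0299 0.053 ] box [0.6204 0.0369 0.006 ]
shaft [0.4681 0.015  0.1607] [ 0.0496  0.0007 -0.0063]
shaft [0.4897 0.0181 0.1607] [ 0.0714  0.0002 -0.0063]
shaft [0.517  0.0217 0.1607] [ 0.0989 -0.     -0.0063]
expected side px [180.7992 158.2611]
expected side px [236.6351 157.5327]
```

{"fn": "move_arm", "kwargs": {"increments": [[[0.003,-0.002,0.015,0,0,0.008,0],[0.003,-0.002,0.02,0,0,0.008,0],[0.003,0,0.02,0,0,0,0],[0,0,0.02,0,0,0,0],[0,0,0.02,0,0,0,0],[0,0,0.01,0,0,0,0],[0,0,0,0,0,0,0],[0,0,0,0,0,0,0],[0,0,0,0,0,0,0]]]}}

```text
clock: 9.4
position: [0.4278, 0.0149, 0.0498]
tool_rot: [[0.994, 0.105, 0.001], [0.105, -0.994, -0.0], [0.001, 0.001, -1.0]]
ft_force: [0.3, -0.1, 1.2]
finger_gap: 0.0117
gripper_force: 88.8
```

Run:
```python
from h import *
s=env.sense();print(s["clock"],s["joints"],s["position"],s["tool_rot"])
yaw=.108;Rt=R.from_euler("z",yaw).as_matrix()@np.diag([1,-1,-1.]);ex=Rt[:,0];n=np.array([.5558,.0299,.0488])
print(rel(n-ex*.130,Rt,s))
si=env.grab_frame("side")[:,:,::-1];im=env.grab_frame("wrist")[:,:,::-1];cv2.imwrite("pics/w5full.png",im)
Ks,Ts=cam("side");tip=s["position"]+s["tool_rot"][:,0]*.118+[0,0,.0042];print("tip side",proj(Ks,Ts,tip),"notch",proj(Ks,Ts,n+[0,0,.0042]))
cv2.imwrite("pics/s5.png",cv2.resize(si[150:250,180:300],None,fx=6,fy=6,interpolation=cv2.INTER_CUBIC))
```

```text
9.4 [-0.4369  0.6278  0.4038  2.3934 -0.9824  0.2805 -0.6058] [0.4278 0.0149 0.0498] [[ 0.9945  0.1052  0.0012]
 [ 0.1052 -0.9945 -0.0004]
 [ 0.0011  0.0005 -1.    ]]
(array([-0.0012, -0.0011,  0.001 ]), array([ 0.0005, -0.0011, -0.0026]))
tip side [240.0444 191.2885] notch [244.0126 191.3292]
```

View pics/s5.png

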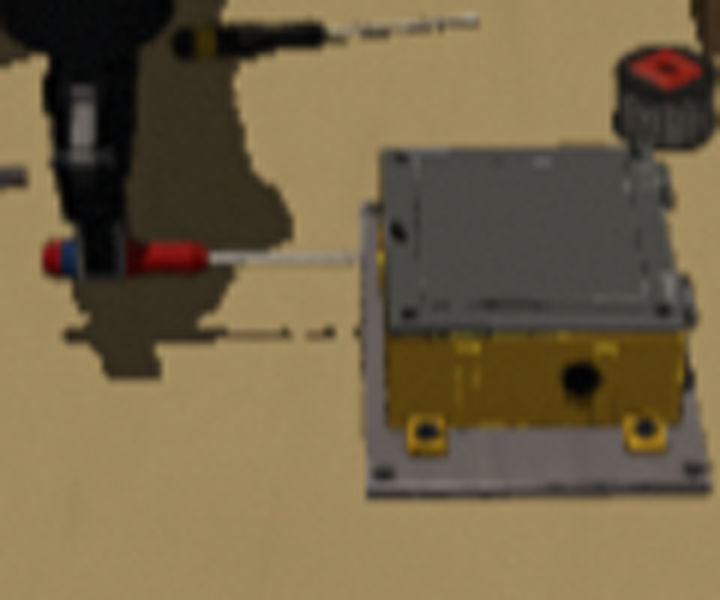

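The tip shows at crop (358,260), which is (239.7,192.9) and about 1.5 px lower than predicted. The cover's front corners show at crop (383,150) and (388,325). I'll check the camera's bias against the box.

Run:
```python
from h import *
Ks,Ts=cam("side");c=np.array([.6204,.0369,0]);Rb=R.from_euler("z",.108).as_matrix()
f=lambda p:(p-[180,150])*6+2.5
for p in[(-65,75,64),(-65,-75,64),(-65,-75,58),(65,-75,58),(-75,-115,8),(75,-115,8),(-75,-115,0),(-65,0,53),(-65,0,64)]:print(p,f(proj(Ks,Ts,c+Rb@(np.array(p)/1000))))
s=env.sense()
for d in(-.026,.03,.06,.118):print(d,f(proj(Ks,Ts,s["position"]+s["tool_rot"][:,0]*d+[0,0,.0042])))
g=cv2.cvtColor(cv2.imread("pics/s5.png"),6)
print([ (u,g[235:285,u].argmax()+235,g[235:285,u].max()) for u in(230,260,290,320,345)])
```

```text
(-65, 75, 64) [383.4802 144.2629]
(-65, -75, 64) [389.9676 325.0251]
(-65, -75, 58) [389.9372 336.4229]
(65, -75, 58) [689.5867 333.1311]
(-75, -115, 8) [368.311  485.5755]
(75, -115, 8) [715.8339 480.9617]
(-75, -115, 0) [368.3478 500.228 ]
(-65, 0, 53) [386.5276 250.4802]
(-65, 0, 64) [386.5647 230.2079]
-0.026 [ 44.2738 252.4644]
0.03 [168.4929 251.2364]
0.06 [234.8536 250.5804]
0.118 [362.786  249.3158]
[(230, np.int64(257), np.uint8(129)), (260, np.int64(274), np.uint8(141)), (290, np.int64(250), np.uint8(142)), (320, np.int64(253), np.uint8(142)), (345, np.int64(274), np.uint8(142))]
```

{"fn": "move_arm", "kwargs": {"increments": [[[0.006,-0.001,0,0,0,0,0],[0.006,0,0,0,0,0,0],[0.006,0,0,0,0,0,0],[0,0,0,0,0,0,0],[0,0,0,0,0,0,0]]]}}

```text
clock: 10.0
position: [0.4454, 0.0188, 0.0493]
tool_rot: [[0.994, 0.107, 0.0], [0.107, -0.994, -0.0], [0.0, 0.0, -1.0]]
ft_force: [-0.0, -0.2, -0.8]
finger_gap: 0.0115
gripper_force: 88.8
```

{"fn": "move_arm", "kwargs": {"increments": [[[0.005,0,0,0,0,0,0],[0.004,0,0,0,0,0,0],[0,0,0,0,0,0,0],[0,0,-0.003,0,0,0,0],[0,0,-0.003,0,0,0,0],[0,0,-0.003,0,0,0,0],[0,0,0,0,0,0,0],[0,0,0,0,0,0,0]]]}}

```text
clock: 10.8
position: [0.454, 0.0196, 0.0585]
tool_rot: [[0.994, 0.107, 0.0], [0.107, -0.994, -0.0], [0.0, 0.0, -1.0]]
ft_force: [0.2, -1.0, -1.2]
finger_gap: 0.0113
gripper_force: 88.7
```

Run:
```python
from h import *
s=env.sense();print(s["clock"],s["position"],s["ft_force"],s["ft_torque"],s["joints"])
w=env.grab_frame("wrist")[:,:,::-1];si=env.grab_frame("side")[:,:,::-1]
o=np.zeros((600,720,3),np.uint8);o[:240,:512]=w[:240];o[240:]=cv2.resize(si[160:220,180:300],None,fx=6,fy=6,interpolation=cv2.INTER_CUBIC)
cv2.imwrite("pics/p6.png",o)
```

```text
10.8 [0.454  0.0196 0.0585] [ 0.1797 -0.9997 -1.2138] [-0.069   0.0337 -0.0496] [-0.499   0.6394  0.4906  2.336  -0.9199  0.3611 -0.6706]
```

View pics/p6.png

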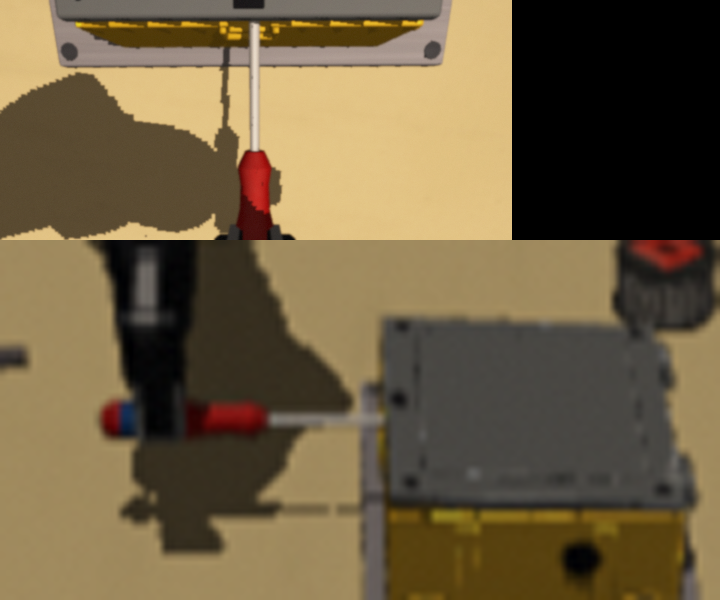

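The blade is under the cover's front edge, near the middle of the notch, and the cover is starting to lift. I'll continue along the hinge arc.

{"fn": "move_arm", "kwargs": {"increments": [[[0.0006,0,-0.0057,0,0,0,0],[0.0009,0,-0.0057,0,0,0,0],[0.0011,0,-0.0056,0,0,0,0],[0.0014,0,-0.0056,0,0,0,0],[0.0017,0,-0.0055,0,0,0,0],[0.002,0,-0.0054,0,0,0,0],[0.0022,0,-0.0053,0,0,0,0],[0.0025,0,-0.0052,0,0,0,0],[0.0028,0,-0.005,0,0,0,0],[0.003,0,-0.0049,0,0,0,0]]]}}

```text
clock: 11.9
position: [0.4723, 0.0216, 0.1126]
tool_rot: [[0.994, 0.107, -0.0], [0.107, -0.994, 0.0], [-0.0, -0.0, -1.0]]
ft_force: [-1.1, -1.0, -2.0]
finger_gap: 0.0118
gripper_force: 88.7
```

Run:
```python
from h import *
s=env.sense();print(s["clock"],s["position"],s["ft_force"],s["ft_torque"],s["joints"])
w=env.grab_frame("wrist")[:,:,::-1];si=env.grab_frame("side")[:,:,::-1]
o=np.zeros((600,720,3),np.uint8);o[:240,:512]=w[:240];o[240:]=cv2.resize(si[150:210,180:300],None,fx=6,fy=6,interpolation=cv2.INTER_CUBIC)
cv2.imwrite("pics/p7.png",o)
```

```text
11.9 [0.4723 0.0216 0.1126] [-1.0583 -1.0031 -2.0051] [-0.0214  0.3505  0.0541] [-0.6312  0.5802  0.6777  2.2769 -0.7631  0.5206 -0.8099]
```

View pics/p7.png

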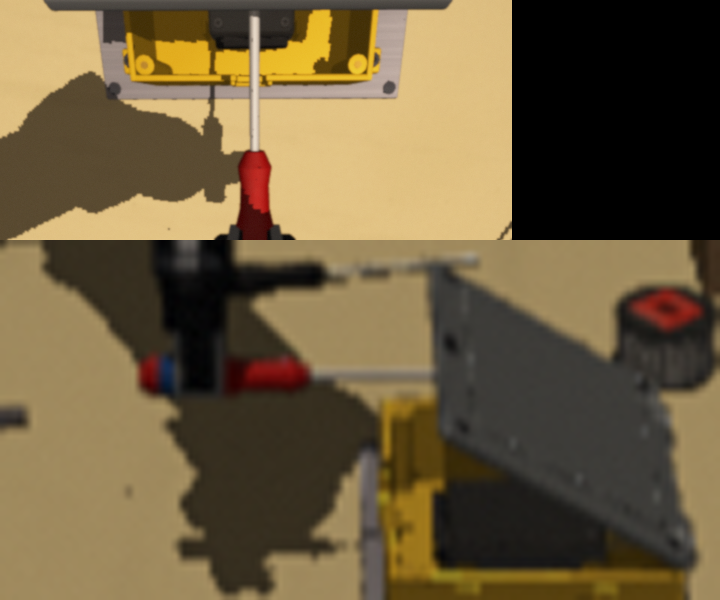

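The cover is raised about 0.5 rad on the blade tip, and the driver is still straight in the grip. The picture limit is used up, so I'll rely on numbers from here.

{"fn": "move_arm", "kwargs": {"increments": [[[0.0053,0,-0.0075,0,0,0,0],[0.0059,0,-0.0071,0,0,0,0],[0.0064,0,-0.0066,0,0,0,0],[0.0069,0,-0.0061,0,0,0,0],[0.0074,0,-0.0055,0,0,0,0],[0.0078,0,-0.0049,0,0,0,0],[0.0082,0,-0.0042,0,0,0,0],[0.0085,0,-0.0036,0,0,0,0],[0.0087,0,-0.0029,0,0,0,0],[0.0089,0,-0.0022,0,0,0,0]]]}}

```text
clock: 13.0
position: [0.5465, 0.0296, 0.163]
tool_rot: [[0.994, 0.107, -0.0], [0.107, -0.994, -0.0], [-0.0, 0.0, -1.0]]
ft_force: [-0.4, 0.2, -0.3]
finger_gap: 0.0115
gripper_force: 88.7
```

{"fn": "move_arm", "kwargs": {"increments": [[[0.0091,0,-0.0015,0,0,0,0],[0.0092,0,-0.0007,0,0,0,0],[0.0092,0,0,0,0,0,0],[0.0092,0,0.0007,0,0,0,0],[0.0091,0,0.0015,0,0,0,0],[0.0089,0,0.0022,0,0,0,0],[0.0087,0,0.0029,0,0,0,0],[0.0085,0,0.0036,0,0,0,0],[0.006,0,0.002,0,0,0,0],[0,0,0,0,0,0,0]]]}}

```text
clock: 14.0
position: [0.6244, 0.0379, 0.1518]
tool_rot: [[0.994, 0.107, 0.001], [0.107, -0.994, -0.0], [0.001, 0.001, -1.0]]
ft_force: [-0.2, -0.2, -0.3]
finger_gap: 0.0115
gripper_force: 90.5
```

Run:
```python
from h import *
s=env.sense();print(s["clock"],s["position"],s["ft_force"],s["ft_torque"],s["joints"])
c=np.array([.6204,.0369,0]);Rb=R.from_euler("z",.108).as_matrix()
print("tip box",Rb.T@(s["position"]+s["tool_rot"][:,0]*.118+[0,0,.0042]-c))
si=env.grab_frame("side");cv2.imwrite("pics/s8.png",si[:,:,::-1])
sc=env.grab_frame("scene");cv2.imwrite("pics/sc8.png",sc[:,:,::-1])
# grey cover vertical extent in side view: predicted near-edge corner px vs angle
Ks,Ts=cam("side")
for th in(1.5,1.7,1.9,2.1):
    f=lambda y,r:proj(Ks,Ts,c+Rb@np.array([.065-r*np.cos(th),y,.061+r*np.sin(th)]))
    print(th,f(-.075,.13),f(.075,.13),f(-.075,0))
hsv=cv2.cvtColor(si,cv2.COLOR_RGB2HSV)
m=((hsv[:,:,1]<60)&(hsv[:,:,2]<160)).astype(np.uint8);m[:, :255]=0;m[:,345:]=0;m[:100]=0;m[240:]=0
print([cv2.boundingRect(k) for k in cv2.findContours(m,0,2)[0] if cv2.contourArea(k)>40])
for r in range(115,205,6):print(r,''.join('#' if x else '.' for x in m[r,255:345]))
```

```text
14.0 [0.6244 0.0379 0.1518] [-0.2111 -0.2322 -0.2649] [-0.0234  0.0452  0.0033] [-0.6354  0.6923  0.7637  1.924  -0.6653  0.7959 -0.9622]
tip box [0.1221 0.0005 0.1561]
1.5 [294.0223 160.7865] [288.0302 133.3798] [294.5836 204.1603]
1.7 [304.5365 160.983 ] [297.52 133.59] [294.5836 204.1603]
1.9 [314.5786 162.9966] [306.6037 135.4985] [294.5836 204.1603]
2.1 [323.6872 166.7139] [314.869  139.0012] [294.5836 204.1603]
[(255, 214, 43, 19), (255, 190, 29, 14), (283, 142, 43, 64), (259, 100, 29, 63)]
115 ......#.###########.##########............................................................
121 ...........#############................................................................##
127 ..........#..###########..............................................................#...
133 .............#########....................................................................
139 ...........#############..................................................................
145 ..............########.....................................####...........................
151 .............###.#.##.................................###########.........................
157 ............#####.##.............................##################.......................
163 .............................###..........###########################.....................
169 ............................###########################################...................
175 ..................................################################........................
181 ...................................##########################.............................
187 .....................................####################.................................
193 #########################.............##############......................................
199 #########################..............########...........................................
```

{"fn": "move_arm", "kwargs": {"increments": [[[-0.03,0,-0.005,0,0,0,0],[-0.045,0,0,0,0,0,0],[-0.045,0,0,0,0,0,0],[-0.045,0,0,0,0,0,0],[-0.015,0,0,0,0,-0.02,0],[-0.008,0.04,0,0,0,0,0],[-0.008,0.04,0,0,0,0,0],[-0.008,0.04,0,0,0,0,0],[-0.008,0.04,0,0,0,0,0],[-0.008,0.04,0,0,0,0,0]]]}}

```text
clock: 15.1
position: [0.4296, -0.1865, 0.1576]
tool_rot: [[0.992, 0.126, 0.001], [0.126, -0.992, 0.0], [0.001, 0.0, -1.0]]
ft_force: [1.3, 0.2, -0.1]
finger_gap: 0.0114
gripper_force: 90.6
```

{"fn": "move_arm", "kwargs": {"increments": [[[-0.008,0.04,0,0,0,-0.02,0],[-0.008,0.04,0,0,0,-0.02,0],[-0.006,0.04,0,0,0,-0.02,0],[0,0.025,0.02,0,0,-0.015,0],[0,0,0.03,0,0,0,0],[0,0,0.03,0,0,0,0],[0,0,0.02,0,0,0,0],[0,0,0,0,0,0,0],[0,0,0,0,0,0,0]]]}}

```text
clock: 16.0
position: [0.4301, -0.3317, 0.0575]
tool_rot: [[0.98, 0.2, 0.0], [0.2, -0.98, -0.0], [-0.0, 0.0, -1.0]]
ft_force: [0.1, -1.1, -0.5]
finger_gap: 0.0116
gripper_force: 90.6
```

Run:
```python
from h import *
s=env.sense();print(s["clock"],s["position"],s["tool_rot"],s["ft_force"],s["joints"])
print(rel([.4212,-.3318,.0065],R.from_euler("z",.202).as_matrix()@np.diag([1,-1,-1.]),s))
```

```text
16.0 [ 0.4301 -0.3317  0.0575] [[ 0.9798  0.1999  0.    ]
 [ 0.1999 -0.9798 -0.0003]
 [-0.      0.0003 -1.    ]] [ 0.0608 -1.067  -0.4765] [ 0.2169  0.7003  0.5063  2.1441 -0.7481  0.4769 -0.0622]
(array([-0.0088, -0.0017,  0.051 ]), array([ 0.0003,  0.    , -0.0007]))
```

{"fn": "move_arm", "kwargs": {"increments": [[[-0.004,0,0.015,0,0,0,0],[-0.004,0,0.015,0,0,0,0],[0,0,0.01,0,0,0,0],[0,0,0.005,0,0,0,0],[0,0,0.003,0,0,0,0],[0,0,0,0,0,0,0],[0,0,0,0,0,0,0]]]}}

```text
clock: 16.7
position: [0.4229, -0.3332, 0.0095]
tool_rot: [[0.98, 0.201, 0.001], [0.201, -0.98, -0.001], [0.001, 0.001, -1.0]]
ft_force: [-0.3, -0.3, 0.7]
finger_gap: 0.0112
gripper_force: 90.6
```

{"fn": "move_arm", "kwargs": {"increments": [[[0,0,0.002,0,0,0,0],[0,0,0.001,0,0,0,0],[0,0,0,0,0,0,0],[0,0,0,0,0,0,0]]]}}

```text
clock: 17.1
position: [0.4224, -0.3329, 0.0061]
tool_rot: [[0.98, 0.2, 0.0], [0.2, -0.98, 0.0], [0.0, -0.0, -1.0]]
ft_force: [0.6, 0.8, -1.5]
finger_gap: 0.0111
gripper_force: 90.6
```

{"fn": "move_arm", "kwargs": {"increments": [[[0,0,0,0,0,0,0.3],[0,0,0,0,0,0,0.6],[0,0,0,0,0,0,1],[0,0,0,0,0,0,1],[0,0,0,0,0,0,1],[0,0,-0.01,0,0,0,1],[0,0,-0.03,0,0,0,1],[0,0,-0.05,0,0,0,1],[0,0,-0.05,0,0,0,1],[0,0,-0.05,0,0,0,1]]], "newtons": 40}}

```text
clock: 18.1
position: [0.4218, -0.3326, 0.1983]
tool_rot: [[0.98, 0.2, -0.001], [0.2, -0.98, 0.0], [-0.001, -0.001, -1.0]]
ft_force: [1.0, -1.0, 1.1]
finger_gap: 0.0854
gripper_force: 0.0
```

{"fn": "move_arm", "kwargs": {"increments": [[[0,0,-0.03,0,0,0,1],[0,0,0,0,0,0,1],[0,0,0,0,0,0,1]]]}}

```text
clock: 18.4
position: [0.4225, -0.3326, 0.2269]
tool_rot: [[0.98, 0.201, 0.002], [0.201, -0.98, 0.0], [0.002, 0.0, -1.0]]
ft_force: [0.4, 0.2, -0.3]
finger_gap: 0.0854
gripper_force: 0.0
```

Run:
```python
from h import *
s=env.sense();im=env.grab_frame("wrist");K,T=cam("wrist",s);print(s["clock"],s["position"],s["finger_gap"])
cs=[c for c in cv2.findContours(redmask(im),0,2)[0] if cv2.contourArea(c)>40]
for c in cs:print(cv2.boundingRect(c),onz(K,T,cv2.minAreaRect(c)[0],.01))
# handle red centre expected
e=np.array([np.cos(.108),np.sin(.108),0])
print("to pregrasp view", rel(np.array([.6204,.0369,.20]),R.from_euler("z",.108).as_matrix()@np.diag([1,-1,-1.]),s))
```

```text
18.4 [ 0.4225 -0.3326  0.2269] 0.08544557204334083
(248, 123, 14, 46) [ 0.4436 -0.329   0.01  ]
to pregrasp view (array([ 0.268 , -0.3222,  0.0272]), array([ 0.0002, -0.0016,  0.0941]))
```

{"fn": "move_arm", "kwargs": {"increments": [[[0.027,-0.032,0,0,0,0,1],[0.027,-0.032,0,0,0,0,1],[0.027,-0.032,0,0,0,0,1],[0.027,-0.032,0,0,0,0,1],[0.027,-0.032,0,0,0,0,1],[0.027,-0.032,0,0,0,0,1],[0.027,-0.032,0,0,0,0,1],[0.027,-0.032,0,0,0,0,1],[0.026,-0.032,0,0,0,0,1],[0.026,-0.034,0,0,0,0,1]]]}}

```text
clock: 19.45
position: [0.6196, 0.0376, 0.2239]
tool_rot: [[0.98, 0.2, -0.004], [0.2, -0.98, -0.001], [-0.004, -0.0, -1.0]]
ft_force: [0.7, -0.6, 0.5]
finger_gap: 0.0852
gripper_force: 0.0
```

{"fn": "move_arm", "kwargs": {"increments": [[[0,0,0,0,0,0.094,1],[0,0,0,0,0,0,1],[0,0,0,0,0,0,1],[0,0,0,0,0,0,1]]]}}

```text
clock: 19.85
position: [0.6194, 0.0344, 0.2255]
tool_rot: [[0.994, 0.106, -0.002], [0.106, -0.994, -0.001], [-0.002, 0.0, -1.0]]
ft_force: [0.9, -0.8, 0.3]
finger_gap: 0.0855
gripper_force: 0.0
```

Run:
```python
from h import *
s=env.sense();im=env.grab_frame("wrist");cv2.imwrite("pics/w9.png",im[:,:,::-1]);K,T=cam("wrist",s);print(s["clock"],s["position"],s["tool_rot"][:,0])
c=np.array([.6204,.0369,0]);Rb=R.from_euler("z",.108).as_matrix()
pb=lambda *p:proj(K,T,c+Rb@(np.array(p)/1000))
for p in[(0,0,42),(-39,28,42),(-39,-28,42),(39,28,42),(39,-28,42),(-65,75,58),(-65,-75,58),(-65,0,58)]:print(p,pb(*p))
hsv=cv2.cvtColor(im,cv2.COLOR_RGB2HSV)
y=((hsv[:,:,0]>15)&(hsv[:,:,0]<35)&(hsv[:,:,1]>150)).astype(np.uint8)
g=(hsv[:,:,1]<80).astype(np.uint8)
for r in range(20,384,10):print("%3d"%r,''.join('Y' if y[r,u] else ('g' if g[r,u] else '.') for u in range(60,460,4)))
```

```text
19.85 [0.6194 0.0344 0.2255] [ 0.9944  0.1058 -0.0017]
(0, 0, 42) [251.7983 167.291 ]
(-39, 28, 42) [227.3553 200.8539]
(-39, -28, 42) [276.4721 200.7989]
(39, 28, 42) [225.4909 131.5646]
(39, -28, 42) [277.8583 131.5077]
(-65, 75, 58) [184.4697 227.6395]
(-65, -75, 58) [319.292  227.4866]
(-65, 0, 58) [251.8832 227.563 ]
 20 ...................gggggggggggggggggggggggggggggggggggggggggggggggggggggggg.........................
 30 ....................gggggggggggggggggggggggggggggggggggggggggggggggggggggg..........................
 40 .....................gg.ggggggggggggggggggggggggggggggggggggggggggggggggg...........................
 50 ......................gggggggggggggggggggggggggggggggggggggggggggggggggg............................
 60 g......................gggggggggggggggggggggggggggggggggggggggggggggggg.............................
 70 ..gggggg.................ggggggggggggggggggggggggggggggggggggggggggggg..............................
 80 ....gggggg................ggggggggggggggggggggggggggggggggggggggggggg...............................
 90 ......ggggg................gggggggggg
[... 2408 characters left out ...]
............................................ggg.gggggggggg.ggggggggggg
330 g.g.ggggggg.gggg.ggggg.gg............gg...gg.ggg...gggg.gg.gg...........ggggg.ggggg.g.g.gggggggggg.g
340 gggg.gggggggg.ggg.ggg..ggggg...g.g.ggggg.gggggg.gggggggggggg..gg...g..gggggg.gggg...ggggg.ggggggggg.
350 g.ggggggggggggggggggggggg.ggggg.ggg.g.ggg.ggggggggggg..gg..gggggg.gggggggggggggggggggggggggggggggggg
360 g.......g.gggggggggg.gg.gg..g.gg.gg.gg.gg.ggggggggggggg..gggggggggg.gggg.ggggggg.ggggggg.g.......ggg
370 .........gggggggggggggg.gg.ggggg.gg..ggggg..gggg.ggggggggg.ggggg.gg.ggggggggggggggggggg.g..........g
380 ..........g.gggggggg..gg.gg..gggggggggggg.gggggggg.ggggg.ggggggg..gggg...gggggg.g.gggggg............
```

Masking the wrist frame puts the adapter at columns 228–275 and rows 135–205, as predicted from the box pose. I'll descend in two stages.

{"fn": "move_arm", "kwargs": {"increments": [[[0.001,-0.002,0.03,0,0,0,1],[0,0,0.04,0,0,0,1],[0,0,0.04,0,0,0,1],[0,0,0.03,0,0,0,1],[0,0,0.01,0,0,0,1],[0,0,0,0,0,0,1],[0,0,0,0,0,0,1],[0,0,0,0,0,0,1]]]}}

```text
clock: 20.7
position: [0.6227, 0.0379, 0.078]
tool_rot: [[0.994, 0.107, 0.003], [0.107, -0.994, 0.0], [0.003, 0.0, -1.0]]
ft_force: [0.2, -1.1, -0.4]
finger_gap: 0.0851
gripper_force: 0.0
```

Run:
```python
from h import *
s=env.sense();print(s["clock"],s["position"],s["tool_rot"],s["ft_force"])
print(rel([.6204,.0369,.016],R.from_euler("z",.108).as_matrix()@np.diag([1,-1,-1.]),s))
```

```text
20.7 [0.6227 0.0379 0.078 ] [[ 0.9942  0.1073  0.0035]
 [ 0.1073 -0.9942  0.    ]
 [ 0.0035  0.0003 -1.    ]] [ 0.1943 -1.1001 -0.4093]
(array([-0.0026,  0.0007,  0.062 ]), array([ 0.0003, -0.0035, -0.0005]))
```

{"fn": "move_arm", "kwargs": {"increments": [[[-0.002,0.001,0.02,0,0,0,1],[0,0,0.02,0,0,0,1],[0,0,0.015,0,0,0,1],[0,0,0.007,0,0,0,1],[0,0,0,0,0,0,1],[0,0,0,0,0,0,1]]]}}

```text
clock: 21.3
position: [0.6199, 0.0369, 0.0148]
tool_rot: [[0.994, 0.108, 0.001], [0.108, -0.994, -0.0], [0.001, 0.0, -1.0]]
ft_force: [0.3, -1.1, -0.1]
finger_gap: 0.0854
gripper_force: 0.0
```

{"fn": "move_arm", "kwargs": {"increments": [[[0,0,0,0,0,0,0.8],[0,0,0,0,0,0,0.7],[0,0,0,0,0,0,0.6],[0,0,0,0,0,0,0.4],[0,0,0,0,0,0,0],[0,0,0,0,0,0,0],[0,0,0,0,0,0,0],[0,0,0,0,0,0,0]]], "newtons": 35}}

```text
clock: 22.1
position: [0.6198, 0.0381, 0.015]
tool_rot: [[0.994, 0.108, 0.001], [0.108, -0.994, 0.002], [0.001, -0.002, -1.0]]
ft_force: [-0.8, 1.6, 5.7]
finger_gap: 0.0555
gripper_force: 36.9
```

{"fn": "move_arm", "kwargs": {"increments": [[[0,0,-0.005,0,0,0,0],[0,0,-0.01,0,0,0,0],[0,0,-0.015,0,0,0,0],[0,0,-0.02,0,0,0,0],[0,0,-0.02,0,0,0,0],[0,0,-0.02,0,0,0,0],[0,0,-0.02,0,0,0,0],[0,0,-0.015,0,0,0,0],[0,0,-0.007,0,0,0,0],[0,0,0,0,0,0,0]]]}}

```text
clock: 23.1
position: [0.6199, 0.0369, 0.1473]
tool_rot: [[0.994, 0.108, 0.002], [0.108, -0.994, 0.0], [0.002, 0.0, -1.0]]
ft_force: [0.0, -0.5, -1.5]
finger_gap: 0.0557
gripper_force: 37.4
```

{"fn": "move_arm", "kwargs": {"increments": [[[0,0,0,0,0,0,0],[0,0,0,0,0,0,0],[0,0,0,0,0,0,0],[0,0,0,0,0,0,0],[0,0,0,0,0,0,0]]]}}

```text
clock: 23.6
position: [0.6192, 0.037, 0.1457]
tool_rot: [[0.994, 0.107, -0.001], [0.107, -0.994, -0.0], [-0.001, 0.0, -1.0]]
ft_force: [0.2, -0.8, -1.0]
finger_gap: 0.0557
gripper_force: 37.4
```

Run:
```python
from h import *
s=env.sense();print(s["clock"],s["position"],s["tool_rot"][2],s["ft_force"],s["finger_gap"],s["gripper_force"],s["qd"])
im=env.grab_frame("wrist");hsv=cv2.cvtColor(im,cv2.COLOR_RGB2HSV)
y=((hsv[:,:,0]>15)&(hsv[:,:,0]<35)&(hsv[:,:,1]>150));g=hsv[:,:,1]<80
for r in range(90,330,10):print("%3d"%r,''.join('Y' if y[r,u] else ('g' if g[r,u] else '.') for u in range(140,370,4)))
K,T=cam("wrist",s);c=s["position"].copy();Rb=R.from_euler("z",.108).as_matrix()
for p in[(-39,28,.174),(39,28,.174),(-39,-28,.174),(39,-28,.174)]:print(proj(K,T,np.array([c[0],c[1],p[2]])+Rb@[p[0]/1e3,p[1]/1e3,0]))
si=env.grab_frame("side");h2=cv2.cvtColor(si,cv2.COLOR_RGB2HSV);m=((h2[:,:,1]<60)&(h2[:,:,2]<160))
for r in range(115,205,6):print(r,''.join('#' if x else '.' for x in m[r,235:345]))
rm=redmask(si);print([cv2.boundingRect(k) for k in cv2.findContours(rm,0,2)[0] if cv2.contourArea(k)>15])
```

```text
23.6 [0.6192 0.037  0.1457] [-0.0006  0.0001 -1.    ] [ 0.1659 -0.7722 -1.0321] 0.05573571216479888 37.380879521369934 [-0.0024 -0.0028  0.0026 -0.0022 -0.0005  0.0018 -0.    ]
 90 gggggggggggggggggggggggggggggggggggggggggggggggggggggggggg
100 gggggggggggggggggggggggggggggggggggggggggggggggggggggggggg
110 gggYYYYYYYYYYYYYYYYYYYYYYYYYYYYYYYYYYYYYYYYYYYYYYYYYYggggg
120 gYYYYYYYYYYYYYYYYYYYYYYYYYYYYYYYYYYYYYYYYYYYYYYYYYYYYYYggg
130 g.gYYYYYYYYYYgY.gYYYYYYYYYYYYYYYYYYYYYYYYYYYYYYYYYYYYg.ggg
140 ggg.YYYYYYYYYYYYYYYYYYYYYYYYYYYYYYYYYYYYYYYYYYYYYYYY.ggggg
150 ggggYYYYYYYYYYYYYYYYYYYYYYYYYYYYYYYYYYYYYYYYYYYYYYYY.ggggg
160 ggggYYYYYYYYYYYYYYYYYYYYYY..g.YYYYYYYYYY.YYYYYYYYYYYgggggg
170 ggggYYYYYYYYYYYYYYY.Y.Y.YY..g.YY.Y.Y.Y.Y.YYYYYYYYYYYgggggg
180 gggg.YYYYYYYYYYYYYYYYYYYYYY.g..Y.Y.Y.Y.Y.YYYYYYYYYYYgggggg
190 gggggYYYYYYYY.gggggggggggggggggggggggggggggggYYYYYY.gggggg
200 gggggYYYYYYY.gggggggggggggggggggggggggggggggggYYYYY.gggggg
210 gggggYYYYYYYYgggggggggggggggggggggggggggggggg.YYYYYggggggg
220 ggggYYYYYYYYYgggggggggggggggggggggggggggggggg.YYYYYYYggggg
230 gggg.YYYYYYgggggggggggggggggggggggggg
[... 1750 characters left out ...]
......###########################################...................
175 ......................................................################################........................
181 .......................................................##########################.............................
187 .....###.................................................####################.................................
193 .....###..................................................##############......................................
199 .....###...................................................########...........................................
[(155, 296, 4, 8), (165, 295, 25, 8), (286, 158, 11, 7)]
```

```bash
python3 -c "
from station import env
print(env.finish_job())"
```

```text
the job is handed in; nothing more can be done
None
```

The job is handed in. The cover was prised up and leans back at about 2.1 rad, the red driver lies on the worktop, and the adapter is held level and still about 10 cm above the rim; no verdict came back.

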